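Assemble an alarm expander and a siren

ROBOT

A 7-joint arm with a two-finger parallel gripper is mounted at the origin on the work surface. World frame = base frame: x ahead of the robot, y to its left, z up, the work surface at z = 0. Lengths are in m, angles in rad, forces in N, time in s.
With the tool pointing down it reaches from about 0.4 to 0.875 m from the base axis. Payload 19.3 kg.
Tool frame: the origin (TCP) lies at the very end of the fingers, on their centre line; the grasp point (between the pads) lies 19 mm behind it; z points along the fingers, y is the direction in which the jaws open and shut (so a half turn about z gives the same grasp; the last joint's range is limited). The gripper opens to 85 mm and grips with 20 to 120 N. Pads are 22 mm wide; open, the fingers measure 114 mm over their backs; the gripper's body (76 mm by 85 mm) begins 54 mm behind the grasp point. The pads swing forward as they close: fully open they stand 13 mm farther back than shut.
Start: joints at [-1.373, 0.521, -0.036, 1.599, 0.021, 1.021, -0.113], TCP at [0.165, 0.603, 0.206] pointing down, gripper open.
Joint ranges: [-2.91, 2.91], [-0.3, 2.13], [-1.5, 1.42], [0.17, 2.43], [-1.26, 4.41], [0.16, 1.93], [-2.52, 2.52]. Speed limits (rad/s): [1.89, 1.89, 2.39, 2.39, 3.01, 3.01, 3.01].

INTERFACE

Orientations are given as [roll, pitch, yaw] about the fixed x, y, z axes, in that order (R = Rz(yaw) Ry(pitch) Rx(roll)).
In Python, from workcell import bot, grab_frame, calibration, workorder gives the robot as it stands.
- The arm moves only by the tool move_arm, never from a script. Its arguments are lists of equal length, an entry for each row: "jaw": the closure in counts, from 0 (fully open) to 255 (shut); "dp": the shift along the tool's x, y, z in units of 800 mm (1.0 is 800 mm), a list of three; "rotation": the turn, a rotation vector about the tool's x, y, z in units of pi rad (1.0 is pi rad), a list of three. In form: {"jaw": [jaw, ...], "dp": [[dx, dy, dz], ...], "rotation": [[rx, ry, rz], ...]}. A call has 1 to 10 rows; each row shifts and turns the commanded pose from where the row before left it, along the tool's axes as they then stand; what a row does not reach is not made up. A row lasts 1/8 s, in which the tool goes at most 62.5 mm and 10.7 degrees, less where a joint would pass 70% of its speed; a pose out of reach is approached as far as the arm can. A call with a number of a shift or a turn outside -1 to 1 is refused whole. A call with a gripper value outside its range is refused whole. The fingers move at their own pace and stop on an object; "squeeze" is the grip in N (left out, the last holds). Time passes only in rows, so rows that do not move let the fingers close. It gives the time, the measured TCP pose, the force and the opening at its end, in the units of the state.
- bot.observe(): the state, without advancing time (a new reading comes with each control period).
- grab_frame(name): name is "scene" or "top" or "wrist"; returns the picture (480x640x3 uint8, blue, green, red); there is no depth.
- calibration(name): a dict with "camera_matrix" (3x3 intrinsics, pixels), "T" (4x4, takes a point from camera to world coordinates). Camera axes: x right, y down, z forward; pixel columns grow to the right and rows downward; lengths in m; the calibration is good to about 2 mm. The wrist camera is an equidistant fisheye: a pixel r from the principal point sees the ray r / f radians off the axis. A picture is of the moment at which its call begins: read the wrist's pose just before it. calibration takes no time and is no camera call; for the wrist camera it gives the pose at the moment of the call.
- workorder.job_done(): hands the job in, once; it reports no verdict.
The state is a dict: "clock": time; "qpos": joint angles; "qd": joint speeds; "joint_efforts": joint torques, N m; "position": TCP position; "tool_rot": TCP orientation; "force": force on the tool from outside, world axes, zero at the start; "moment": the same for the moment, N m; "grip_width": finger opening in m.
Only numpy, scipy, OpenCV 4.12 (cv2) and the standard library are available. Lean on these libraries where they do the work, as an engineer would, in place of code of your own. Each camera call takes 0.05 s, during which the arm holds its last target. There are 200 camera calls.

TASK

Build up the two alarm units from the parts lying about. In the long grey tray lay the battery pack flat on the floor in the middle between the two supports, then lay the circuit board level across both supports above it, lined up with the tray, and last put the white cover fully down over the board. On the round white dish set the steel sounder flat in the middle, then put the red dome over it so that it stands flat on the dish's floor.

Things in the scene. Friction and masses are not known exactly. Their poses are not given: they have to be found in the camera images.
- panel_base: Fixed grey tray, 150 (its x) by 84 (y) mm. Origin: centre of its underside, on the table; z up. Floor 4 mm above the origin, black rectangle where the battery lies; rim 3 mm thick, top at 10 mm. Two support blocks on the floor centred at x = +53 and -53 mm, each 18 (x) by 34 (y) mm, tops 31 mm above the origin, 88 mm of free length between them.
- siren_base: Fixed round white dish, 104 mm across, 12 mm high, rim 8 mm thick; floor 88 mm across, 6 mm above the origin, with a flat grey spot 46 mm across at its middle. Origin: centre of its underside, on the table; z up.
- battery: Loose black battery pack with a yellow band, a flat block 72 (its x) by 38 (y) by 24 (z) mm, about 150 g. Origin: centre of its underside. Either way round is right.
- board: Loose circuit board on a solid grey carrier, 112 (its x) by 42 (y) mm. Carrier 10 mm thick (grip its sides across y), green board to 12 mm, black and blue terminal strips (34 mm wide over both) to 20 mm above the underside. About 120 g. Origin: centre of its underside, green side up. Either way round is right.
- cover: Loose white shell, open below, vent slits and green lamp on top; outside 126 (its x) by 56 (y) by 20 (z) mm, inside 122 by 52 by 17 mm deep. About 70 g. Origin: centre of its lower edge. Fits over the board with 5 mm to spare all round, resting on the terminal strips, its lower edge then 3 mm above the board's underside. Either way round is right.
- sounder: Loose dark steel sounder, a disc 44 mm across and 24 mm high with a black face and brass dot on top, about 120 g. Origin: centre of its underside.
- dome: Loose red plastic cap, an inverted cup open below: 60 mm across over its lower 26 mm, narrowing to 53 mm at the flat top, 36 mm high; inside 54 mm across, 33 mm deep. About 60 g. Origin: centre of its lower edge. Fits over the sounder with 5 mm to spare all round and stands on the dish's floor.
Not all that is in view belongs to the job. Several things look just like the sounder: the one meant starts farthest to the robot's left.

How it is judged:
At the end, for the whole second after the job is handed in: Along each axis: battery and board within 10 mm of the tray's centre (0.25, 0.15 rad of its length), cover 8 mm and 0.15 rad of the board, sounder 12 mm and dome 13 mm of the dish's centre, dome 8 mm of the sounder; seated heights within 3 mm, level within 0.08 rad; released, at rest (z of battery in the frame of panel_base between 0.001 and 0.007 m and x of battery in the frame of panel_base between -0.01 and 0.01 m and y of battery in the frame of panel_base between -0.01 and 0.01 m and angle between each of battery, board, cover, sounder, dome's own z axis and vertical below 0.08 rad and angle between the x axis of battery and the x axis of panel_base, either way round below 0.25 rad and linear speed of each of battery, board, cover, sounder, dome below 0.02 m/s and angular speed of each of battery, board, cover, sounder, dome below 0.2 rad/s and z of board in the frame of panel_base between 0.028 and 0.034 m and x of board in the frame of panel_base between -0.01 and 0.01 m and y of board in the frame of panel_base between -0.01 and 0.01 m and angle between the x axis of board and the x axis of panel_base, either way round below 0.15 rad and z of cover in the frame of board between 0 and 0.006 m and x of cover in the frame of board between -0.008 and 0.008 m and y of cover in the frame of board between -0.008 and 0.008 m and angle between the x axis of cover and the x axis of board, either way round below 0.15 rad and z of sounder in the frame of siren_base between 0.003 and 0.009 m and x of sounder in the frame of siren_base between -0.012 and 0.012 m and y of sounder in the frame of siren_base between -0.012 and 0.012 m and z of dome in the frame of siren_base between 0.003 and 0.009 m and x of dome in the frame of siren_base between -0.013 and 0.013 m and y of dome in the frame of siren_base between -0.013 and 0.013 m and horizontal distance between dome and sounder below 0.008 m); the robot touches nothing.
It also fails if it takes over 122 s, if anything falls off the work surface, if the arm or the gripper's body presses on something with over 40 N, if the wrist force passes 120 N, or if a joint passes its speed limit or range.

## Working session

There is one attempt and no reset: what is moved stays moved. The work goes in short steps, Python scripts to look and compute and a tool call to move; the robot and the scene stay as the last step left them, time stands still between calls to the robot, and variables do not carry over. Pictures are saved under pics/ and viewed, about 12 in all and at most 16, crops included, and the job is handed in when it is done.

Besides the shell and the picture viewer there is one more tool, called after "Emit:" as name(argument=value, ...), one argument or row to a line, values as JSON. move_arm: Moves the arm, as the interface text tells. Shifts and turns lie within -1 to 1; 1 stands for 800 mm of shift or pi rad of turn. Its arguments: {"type":"object","properties":{"jaw":{"type":"array","items":{"type":"number"}},"dp":{"type":"array","items":{"type":"array","items":{"type":"number","minimum":-1,"maximum":1}}},"rotation":{"type":"array","items":{"type":"array","items":{"type":"number","minimum":-1,"maximum":1}}},"squeeze":{"type":"number"}},"required":["jaw","dp","rotation"]}

```bash
mkdir -p pics; ls; python3 - <<'E'
from workcell import bot, grab_frame, calibration
import cv2
s=bot.observe(); print(s)
for n in("scene","top"):
    cv2.imwrite(f"pics/{n}0.png",grab_frame(n)); c=calibration(n); print(n,c)
print(calibration("wrist"))
E
```

```text
pics
{'clock': 0.0, 'qpos': array([-1.37319775,  0.52202503, -0.0363551 ,  1.59997789,  0.02117339,
        1.02107542, -0.11273515]), 'qd': array([-0.00076821,  0.00141163, -0.00067206,  0.00129188,  0.00046462,
        0.0004663 ,  0.00044433]), 'joint_efforts': array([-8.28827851e-04, -9.27129936e+01,  1.97981961e+00, -3.69922292e+01,
        1.78291602e-02,  8.20727582e-03,  7.65542723e-06]), 'position': array([0.16530095, 0.60238445, 0.20512934]), 'tool_rot': array([-3.14049109e+00,  4.05745409e-05,  2.87385853e+00]), 'force': array([-0.20063415,  0.20733626,  1.50692498]), 'moment': array([0.00485408, 0.00394317, 0.04502209]), 'grip_width': 0.08528399498377819}
scene {'camera_matrix': array([[596.36580689,   0.        , 322.34114308],
       [  0.        , 596.36580689, 232.36035922],
       [  0.        ,   0.        ,   1.        ]]), 'T': array([[-5.10534173e-01,  5.51574474e-01, -6.59636611e-01,
         1.20154261e+00],
       [ 8.59857206e-01,  3.26899135e-01, -3.92151171e-01,
         3.83357370e-01],
       [-6.65938318e-04, -7.67399867e-01, -6.41168465e-01,
         7.
[... 445 characters left out ...]
39e-04],
       [ 1.38170160e-02, -5.11025792e-02, -9.98597825e-01,
         1.08631172e+00],
       [ 0.00000000e+00,  0.00000000e+00,  0.00000000e+00,
         1.00000000e+00]])}
{'camera_matrix': array([[371.64829954,   0.        , 317.8461376 ],
       [  0.        , 371.64829954, 237.06717382],
       [  0.        ,   0.        ,   1.        ]]), 'T': array([[ 2.63714310e-01,  9.31625144e-01,  2.50058700e-01,
         1.02231237e-01],
       [ 9.64600514e-01, -2.54488768e-01, -6.91470591e-02,
         6.21340728e-01],
       [-7.82008527e-04,  2.59441819e-01, -9.65758423e-01,
         3.72401271e-01],
       [ 0.00000000e+00,  0.00000000e+00,  0.00000000e+00,
         1.00000000e+00]])}
```

View pics/top0.png

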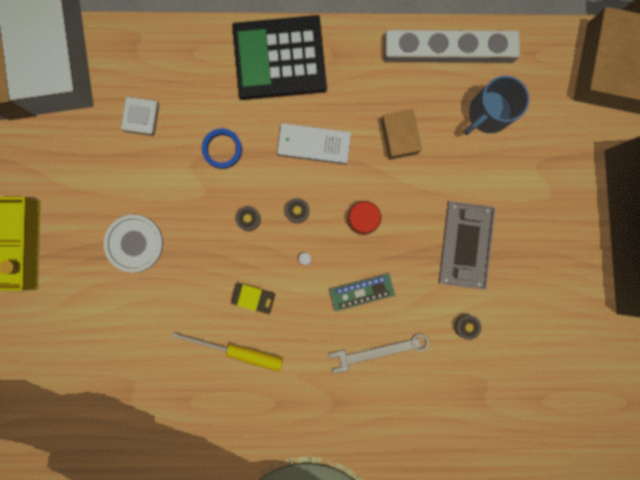

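View pics/scene0.png

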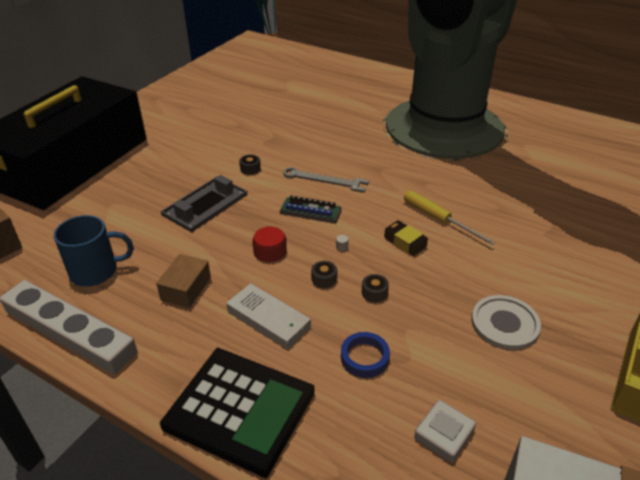

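The three look-alikes in the top view are at px (248,218), (297,210) and (467,327). The robot's left is image-left, so (248,218) is the sounder meant. Next I'll segment the parts, measure them and confirm in an enlarged crop.

```bash
cat > h.py <<'E'
import numpy as np, cv2
from workcell import bot, grab_frame, calibration
def ray(cal,px,z):
    K,T=cal["camera_matrix"],cal["T"]
    px=np.atleast_2d(np.asarray(px,float))
    d=np.c_[(px-K[[0,1],[2,2]])/K[0,0],np.ones(len(px))]@T[:3,:3].T
    o=T[:3,3]; return (o+d*((z-o[2])/d[:,2])[:,None])[:,:2]
def proj(cal,P):
    T=cal["T"]; p=(np.atleast_2d(P)-T[:3,3])@T[:3,:3]; K=cal["camera_matrix"]
    return p[:,:2]/p[:,2:]*K[0,0]+K[[0,1],[2,2]]
def blob(mask,box):
    x0,y0,x1,y1=box; m=np.zeros_like(mask); m[y0:y1,x0:x1]=mask[y0:y1,x0:x1]
    cs,_=cv2.findContours(m,cv2.RETR_EXTERNAL,cv2.CHAIN_APPROX_NONE)
    return max(cs,key=cv2.contourArea)[:,0]
def rect(pts):  # world m -> centre, (long,short) mm, yaw of long axis
    (c,s,a)=cv2.minAreaRect((pts*1000).astype(np.float32)); 
    if s[0]<s[1]: s=s[::-1]; a+=90
    a=(a+90)%180-90
    return np.round(np.array(c)/1000,4),np.round(s,1),round(np.deg2rad(a),3)
E
cat > m1.py <<'E'
from h import *
im=cv2.imread("pics/top0.png"); cal=calibration("top")
hsv=cv2.cvtColor(im,cv2.COLOR_BGR2HSV); H,S,V=[hsv[...,i].astype(int) for i in range(3)]
u=lambda m:cv2.morphologyEx(m.astype(np.uint8)*255,cv2.MORPH_CLOSE,np.ones((3,3)))
wood=(H>5)&(H<25)&(S>70)&(V>90)
nw=u(~wood)
it={"battery":(nw,(222,275,282,322),.018),"board":(nw,(322,265,402,318),.010),"cover":(u(S<60),(270,115,358,172),.018),
"dome":(u(((H<6)|(H>172))&(S>140)),(340,190,392,245),.034),"sounder":(nw,(230,200,266,237),.022),"panel":(nw,(430,192,502,297),.008),"dish":(u(S<70),(95,205,172,280),.012)}
vis=cv2.resize(im[100:350,90:510],None,fx=1.9,fy=1.9,interpolation=cv2.INTER_CUBIC)
for n,(m,b,z) in it.items():
    c=blob(m,b); w=ray(cal,c,z); print(n,*rect(w),"circ mm",np.round(np.array(cv2.minEnclosingCircle((w*1000).astype(np.float32))[0]),1), "px",c.mean(0).round(1))
    cv2.polylines(vis,[((c-[90,100]+.5)*1.9).astype(int)],True,(255,0,255),1)
cv2.imwrite("pics/seg0.png",np.clip(vis*1.4,0,255).astype(np.uint8))
E
python3 m1.py
```

```text
battery [0.4242 0.0956] [70.3 40.5] 1.294 circ mm [425.2  95.2] px [252.2 297.9]
board [ 0.4349 -0.0984] [110.2  40.8] -1.306 circ mm [434.7 -98.3] px [361.5 291.9]
cover [ 0.7007 -0.0121] [126.5  57.9] 1.445 circ mm [700.8 -12.4] px [313.5 143. ]
dome [ 0.5666 -0.1014] [52.7 52.1] -0.38 circ mm [ 567.1 -100.9] px [363.9 216.6]
sounder [0.5647 0.1045] [40.2 37.5] 0.788 circ mm [564.9 104.6] px [247.4 218.4]
panel [ 0.5191 -0.288 ] [147.9  83.8] -0.127 circ mm [ 519.  -288.4] px [466.7 245.2]
dish [0.522  0.3088] [102.4 102.2] 0.794 circ mm [521.3 308.9] px [132.7 242.9]
```

View pics/seg0.png

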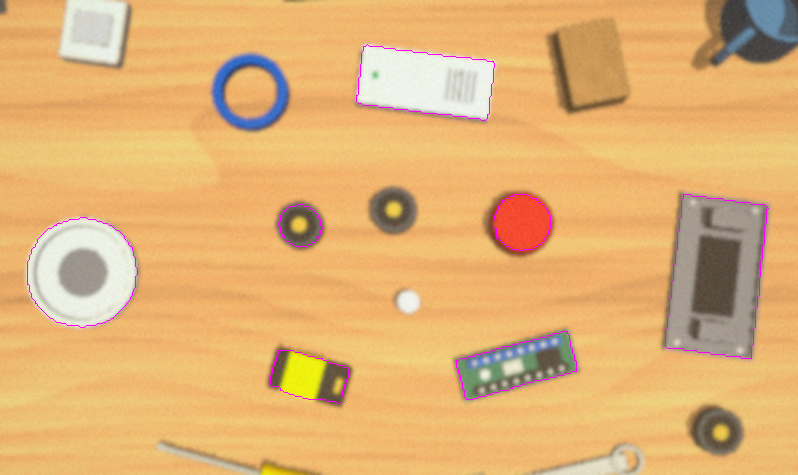

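The crop confirms the sounder at px (247,218). It is leftmost of the three, and the measured sizes match the given ones. Next is a planner that prints the rows.

```bash
cat > plan.py <<'E'
# usage: plan.py x,y,z,jawangle,rows ...   prints rows (dp, rot) in tool units from the current measured pose
import sys
from h import *
from scipy.spatial.transform import Rotation as Ro
def go(wps):
    s=bot.observe(); p=s["position"]; R=Ro.from_euler("xyz",s["tool_rot"])
    print("t",round(s["clock"],2),"p",p.round(4),"rot",s["tool_rot"].round(3),"q7",s["qpos"][6].round(2))
    dp=[];rt=[]
    for x,y,z,a,n in wps:
        n=int(n); ty=R.as_matrix()[:,1]; cur=np.arctan2(ty[1],ty[0])
        d=(a-cur+np.pi/2)%np.pi-np.pi/2
        Rt=Ro.from_euler("xyz",[np.pi,0,cur+d+np.pi/2])   # tool y angle = yaw-pi/2
        rv=(R.inv()*Rt).as_rotvec()/n; st=(np.array([x,y,z])-p)/n
        for _ in range(n):
            dp.append((R.inv().apply(st)/.8).round(4).tolist()); rt.append((rv/np.pi).round(4).tolist())
            R=R*Ro.from_rotvec(rv); p=p+st
        if np.linalg.norm(st)>.0625 or np.linalg.norm(rv)>.186: print("TOO FAST",st,rv)
    print(dp);print(rt)
if __name__=="__main__": go([list(map(float,a.split(","))) for a in sys.argv[1:]])
E
python3 plan.py .5647,.1045,.12,0,12 .5647,.1045,.045,0,2
```

```text
t 0.1 p [0.1653 0.6024 0.2052] rot [-3.141  0.     2.874] q7 -0.11
[[-0.0538, -0.039, 0.0089], [-0.0578, -0.0329, 0.0089], [-0.061, -0.0265, 0.0089], [-0.0635, -0.0197, 0.0089], [-0.0653, -0.0127, 0.0089], [-0.0663, -0.0056, 0.0089], [-0.0665, 0.0016, 0.0089], [-0.0659, 0.0088, 0.0089], [-0.0646, 0.0159, 0.0089], [-0.0625, 0.0228, 0.0089], [-0.0596, 0.0295, 0.0089], [-0.0561, 0.0357, 0.0089], [0.0, 0.0, 0.0469], [0.0, 0.0, 0.0469]]
[[-0.0, 0.0, 0.0346], [-0.0, 0.0, 0.0346], [-0.0, 0.0, 0.0346], [-0.0, 0.0, 0.0346], [-0.0, 0.0, 0.0346], [-0.0, 0.0, 0.0346], [-0.0, 0.0, 0.0346], [-0.0, 0.0, 0.0346], [-0.0, 0.0, 0.0346], [-0.0, 0.0, 0.0346], [-0.0, 0.0, 0.0346], [-0.0, 0.0, 0.0346], [0.0, -0.0, -0.0], [0.0, -0.0, -0.0]]
```

Emit:
move_arm(
  jaw=[0,0,0,0,0,0,0,0,0,0],
  dp=[
    [-0.054,-0.039,0.009],
    [-0.058,-0.033,0.009],
    [-0.061,-0.0265,0.009],
    [-0.0635,-0.02,0.009],
    [-0.065,-0.013,0.009],
    [-0.066,-0.0055,0.009],
    [-0.0665,0.0015,0.009],
    [-0.066,0.009,0.009],
    [-0.0645,0.016,0.009],
    [-0.0625,0.023,0.009],
  ],
  rotation=[
    [0,0,0.0345],
    [0,0,0.0345],
    [0,0,0.0345],
    [0,0,0.0345],
    [0,0,0.0345],
    [0,0,0.0345],
    [0,0,0.0345],
    [0,0,0.0345],
    [0,0,0.0345],
    [0,0,0.0345],
  ],
  squeeze=40,
)

```text
clock: 1.35
position: [0.4994, 0.1865, 0.1334]
tool_rot: [-3.141, -0.0, 1.787]
force: [-0.5, 0.1, -0.5]
grip_width: 0.0852
```

```bash
python3 plan.py .5647,.1045,.06,0,4 .5647,.1045,.02,0,2; python3 -c "
from h import *; print(bot.observe()['qpos'])"
```

```text
t 1.35 p [0.4994 0.1865 0.1334] rot [-3.141 -0.     1.787] q7 -0.07
[[-0.0294, 0.0144, 0.0229], [-0.0286, 0.016, 0.0229], [-0.0277, 0.0175, 0.0229], [-0.0267, 0.019, 0.0229], [0.0, -0.0, 0.025], [0.0, -0.0, 0.025]]
[[-0.0, 0.0, 0.0172], [-0.0, 0.0, 0.0172], [-0.0, 0.0, 0.0172], [-0.0, 0.0, 0.0172], [-0.0, 0.0, -0.0], [-0.0, 0.0, -0.0]]
[-0.68277984  0.48947816  0.2899907   1.92301527 -0.19721324  0.75650769
 -0.06513939]
```

Emit:
move_arm(
  jaw=[0,0,0,0,0,0,0],
  dp=[
    [-0.0295,0.0145,0.023],
    [-0.0285,0.016,0.023],
    [-0.0275,0.0175,0.023],
    [-0.0265,0.019,0.023],
    [0,0,0.025],
    [0,0,0.025],
    [0,0,0],
  ],
  rotation=[
    [0,0,0.017],
    [0,0,0.017],
    [0,0,0.017],
    [0,0,0.017],
    [0,0,0],
    [0,0,0],
    [0,0,0],
  ],
)

```text
clock: 2.22
position: [0.5633, 0.1062, 0.0189]
tool_rot: [-3.139, 0.001, 1.576]
force: [-0.3, 0.2, 0.6]
grip_width: 0.0854
```

```bash
python3 plan.py .5647,.1045,.004,0,1; python3 -c "
from h import *
cv2.imwrite('pics/wr1.png',grab_frame('wrist')); cv2.imwrite('pics/sc1.png',grab_frame('scene'))"
```

```text
t 2.23 p [0.5633 0.1062 0.0189] rot [-3.139e+00  1.000e-03  1.576e+00] q7 -0.0
[[-0.0021, 0.0018, 0.0186]]
[[-0.0008, 0.0002, 0.0017]]
```

View pics/wr1.png

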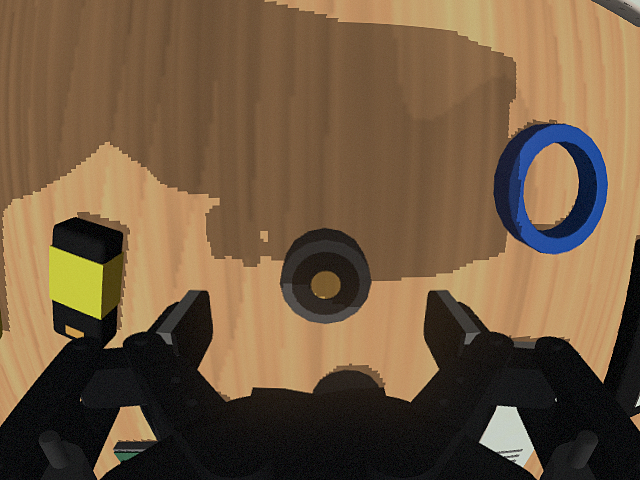

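The wrist view shows the sounder (px 325,280) midway between the open pads (about 195 and 440). Descend and grip.

Emit:
move_arm(
  jaw=[0,0,255,255,255,255,255,255],
  dp=[
    [-0.002,0.002,0.0185],
    [0,0,0],
    [0,0,0],
    [0,0,0],
    [0,0,0],
    [0,0,0],
    [0,0,0],
    [0,0,0],
  ],
  rotation=[
    [0,0,0.0015],
    [0,0,0],
    [0,0,0],
    [0,0,0],
    [0,0,0],
    [0,0,0],
    [0,0,0],
    [0,0,0],
  ],
)

```text
clock: 3.32
position: [0.5659, 0.1049, 0.0053]
tool_rot: [-3.142, 0.0, 1.572]
force: [-1.0, -0.1, -0.5]
grip_width: -0.0001
```

```bash
python3 plan.py .5647,.1045,.08,0,2 .5216,.3089,.08,.5,5 .5216,.3089,.015,.5,2; python3 -c "
from h import *
im=grab_frame('scene'); cv2.imwrite('pics/sc2.png',cv2.resize(im[200:360,280:500],None,fx=3,fy=3))"
```

```text
t 3.33 p [0.5659 0.1049 0.0053] rot [-3.142  0.     1.572] q7 0.01
[[-0.0002, -0.0007, -0.0467], [-0.0002, -0.0007, -0.0467], [0.0511, -0.0108, -0.0], [0.0519, -0.0056, -0.0], [0.0522, -0.0004, -0.0], [0.052, 0.0048, 0.0], [0.0513, 0.01, 0.0], [0.0, -0.0, 0.0406], [0.0, -0.0, 0.0406]]
[[-0.0, 0.0, 0.0001], [-0.0, 0.0, 0.0001], [-0.0, 0.0, -0.0318], [-0.0, 0.0, -0.0318], [-0.0, 0.0, -0.0318], [-0.0, 0.0, -0.0318], [-0.0, 0.0, -0.0318], [-0.0, -0.0, 0.0], [-0.0, -0.0, 0.0]]
```

View pics/sc2.png

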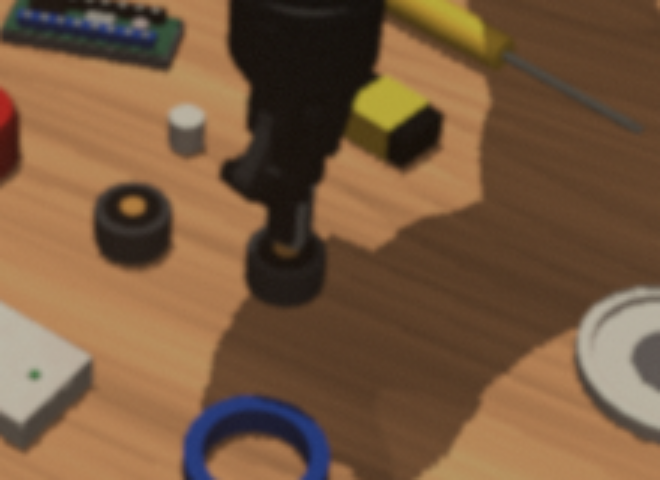

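```bash
python3 - <<'E'
from h import *
c=calibration("scene"); s=bot.observe(); print(s["position"],s["force"],s["grip_width"])
for P in ([.5659,.1049,.0053],[.5647,.1045,.024],[.5647,.1045,0]):
    q=proj(c,P)[0]; print(P,q,(q-[280,200])*3)
t=calibration("top"); print(ray(c,[[280+288/3,200+246/3]],.024))
im=grab_frame('top'); a=cv2.resize(im[130:330,160:400],None,fx=3,fy=3)
cv2.imwrite('pics/top2.png',a)
E
```

```text
[0.56589056 0.10485074 0.00529973] [0.18076597 0.2347852  0.8314985 ] 0.00024476435400692123
[0.5659, 0.1049, 0.0053] [374.57865686 290.23398501] [283.73597058 270.70195503]
[0.5647, 0.1045, 0.024] [375.33422207 281.54347017] [286.00266622 244.63041052]
[0.5647, 0.1045, 0] [374.51269518 291.96820022] [283.53808555 275.90460066]
[[0.56508874 0.10590023]]
```

View pics/top2.png

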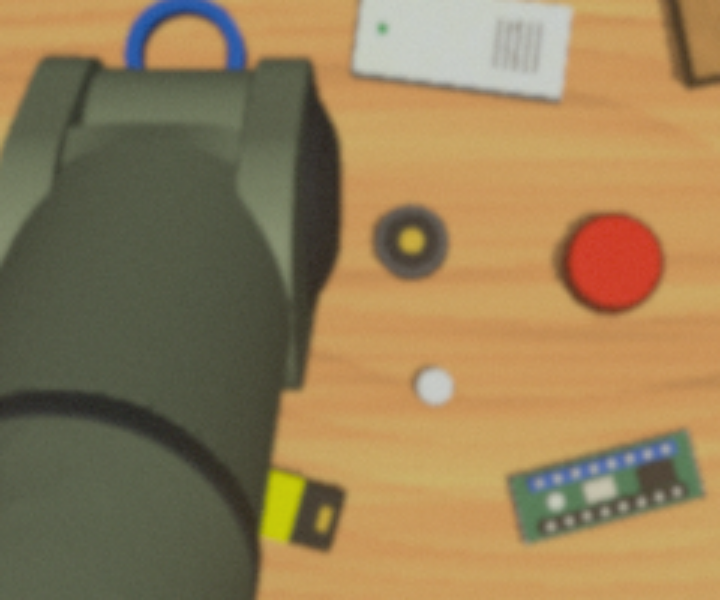

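```bash
python3 - <<'E'
from h import *
c=calibration("wrist"); w=grab_frame('wrist'); s=grab_frame('scene'); print(c["T"][:3,3])
a=cv2.resize(s[210:310,325:425],(400,400),interpolation=cv2.INTER_CUBIC); b=cv2.resize(w[180:480,170:470],(400,400))
cv2.imwrite('pics/cmp3.png',np.clip(np.hstack([a,b])*1.5,0,255).astype(np.uint8))
s0=bot.observe(); print(s0)
E
```

```text
[0.56570175 0.17165277 0.17250872]
{'clock': 3.525, 'qpos': array([-0.46256433,  0.74809003,  0.25360729,  1.87272966, -0.32646471,
        0.5611272 ,  0.00515983]), 'qd': array([ 3.36053468e-04,  1.67856415e-03, -3.89466847e-05, -2.29130654e-04,
       -9.17635568e-04,  5.64790790e-04, -3.71036697e-03]), 'joint_efforts': array([-4.21556644e-03, -9.54156446e+01,  1.07342228e+01, -2.18774772e+01,
        1.16888198e-02,  2.13293919e-03, -1.12339828e-04]), 'position': array([0.56588249, 0.10484323, 0.00531381]), 'tool_rot': array([-3.14158332e+00,  1.82329742e-05,  1.57159935e+00]), 'force': array([-0.15466455, -0.17189955, -0.65797348]), 'moment': array([ 0.00449023, -0.03316726, -0.0348644 ]), 'grip_width': 0.0003775443849890605}
```

View pics/cmp3.png

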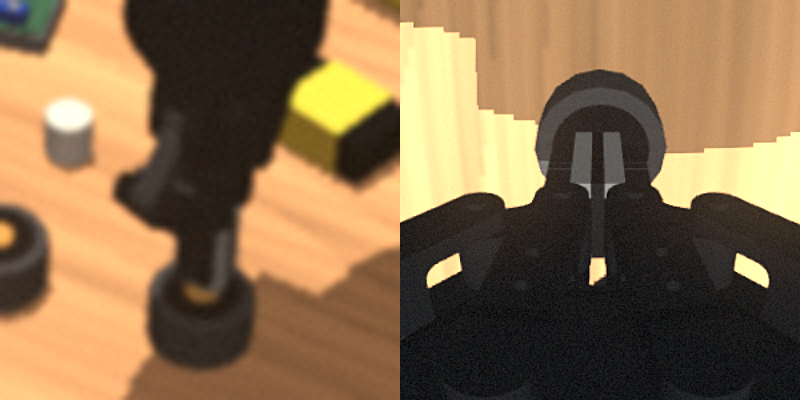

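The scene crop shows the shut fingers standing above the sounder's top (z 24 mm), although the reported TCP height is 5 mm. So the real fingertips are higher than reported. I'll measure that by gentle contact.

Emit:
move_arm(
  jaw=[255,255,255],
  dp=[
    [0,0,0.002],
    [0,0,0.002],
    [0,0,0],
  ],
  rotation=[
    [0,0,0],
    [0,0,0],
    [0,0,0],
  ],
)

```text
clock: 3.9
position: [0.5658, 0.1048, 0.0019]
tool_rot: [-3.141, 0.0, 1.572]
force: [0.7, -0.4, 0.2]
grip_width: 0.0001
```

Emit:
move_arm(
  jaw=[255,255,255],
  dp=[
    [0,0,0.0025],
    [0,0,0.0025],
    [0,0,0],
  ],
  rotation=[
    [0,0,0],
    [0,0,0],
    [0,0,0],
  ],
)

```text
clock: 4.28
position: [0.566, 0.1049, -0.0015]
tool_rot: [3.141, -0.0, 1.571]
force: [-3.6, 0.1, 11.2]
grip_width: 0.0003
```

Contact with the sounder's top (24 mm) comes at a reported z of about -0.5 mm, so the true tip height is reported z + 0.0245. I'll apply that offset from here on.

Emit:
move_arm(
  jaw=[255,0,0,0,0,0,0],
  dp=[
    [0,0,-0.03],
    [0,0,-0.005],
    [0,0,0],
    [0,0,0],
    [0,0,0],
    [0,0,0],
    [0,0,0],
  ],
  rotation=[
    [0,0,0],
    [0,0,0],
    [0,0,0],
    [0,0,0],
    [0,0,0],
    [0,0,0],
    [0,0,0],
  ],
)

```text
clock: 5.15
position: [0.5658, 0.1048, 0.026]
tool_rot: [-3.141, 0.0, 1.572]
force: [-0.6, -0.2, -0.2]
grip_width: 0.0851
```

```bash
python3 plan.py .5650,.105,-.0225,0,3
```

```text
t 5.15 p [0.5658 0.1048 0.026 ] rot [-3.141  0.     1.572] q7 -0.0
[[0.0001, -0.0003, 0.0202], [0.0001, -0.0003, 0.0202], [0.0001, -0.0003, 0.0202]]
[[-0.0, 0.0, 0.0001], [-0.0, 0.0, 0.0001], [-0.0, 0.0, 0.0001]]
```

Emit:
move_arm(
  jaw=[0,0,0,0,255,255,255,255,255],
  dp=[
    [0,0,0.02],
    [0,0,0.02],
    [0,0,0.02],
    [0,0,0],
    [0,0,0],
    [0,0,0],
    [0,0,0],
    [0,0,0],
    [0,0,0],
  ],
  rotation=[
    [0,0,0],
    [0,0,0],
    [0,0,0],
    [0,0,0],
    [0,0,0],
    [0,0,0],
    [0,0,0],
    [0,0,0],
    [0,0,0],
  ],
)

```text
clock: 6.28
position: [0.5662, 0.105, -0.0212]
tool_rot: [3.141, -0.0, 1.572]
force: [-0.9, -0.1, 7.7]
grip_width: 0.0426
```

```bash
python3 plan.py .5650,.105,.05,0,2 .5216,.3089,.05,.5,5 .5216,.3089,.0,.5,2
```

```text
t 6.28 p [ 0.5662  0.105  -0.0212] rot [ 3.141 -0.     1.572] q7 0.02
[[0.0, -0.0007, -0.0445], [0.0, -0.0007, -0.0445], [0.051, -0.0109, -0.0], [0.0518, -0.0057, -0.0], [0.0521, -0.0005, -0.0], [0.0519, 0.0047, 0.0], [0.0512, 0.0099, 0.0], [-0.0, 0.0, 0.0312], [-0.0, 0.0, 0.0312]]
[[0.0001, -0.0001, 0.0001], [0.0001, -0.0001, 0.0001], [-0.0, 0.0, -0.0318], [-0.0, 0.0, -0.0318], [-0.0, 0.0, -0.0318], [-0.0, 0.0, -0.0318], [-0.0, 0.0, -0.0318], [0.0, 0.0, 0.0], [0.0, 0.0, 0.0]]
```

Emit:
move_arm(
  jaw=[255,255,255,255,255,255,255,255,255],
  dp=[
    [0,-0.001,-0.0445],
    [0,-0.001,-0.0445],
    [0.051,-0.011,0],
    [0.052,-0.0055,0],
    [0.052,-0.0005,0],
    [0.052,0.0045,0],
    [0.051,0.01,0],
    [0,0,0.031],
    [0,0,0.031],
  ],
  rotation=[
    [0,0,0],
    [0,0,0],
    [0,0,-0.032],
    [0,0,-0.032],
    [0,0,-0.032],
    [0,0,-0.032],
    [0,0,-0.032],
    [0,0,0],
    [0,0,0],
  ],
)

```text
clock: 7.4
position: [0.5205, 0.3095, -0.0005]
tool_rot: [3.141, -0.0, 2.075]
force: [-0.1, -0.1, -0.8]
grip_width: 0.0423
```

```bash
python3 plan.py .5216,.3089,-.0142,.5,2; python3 -c "
from h import *
im=grab_frame('scene'); cv2.imwrite('pics/sc4.png',cv2.resize(im[200:360,380:600],None,fx=3,fy=3))"
```

```text
t 7.4 p [ 5.205e-01  3.095e-01 -5.000e-04] rot [ 3.141 -0.     2.075] q7 0.05
[[-0.0006, 0.0004, 0.0086], [-0.0006, 0.0004, 0.0086]]
[[0.0002, -0.0, 0.0007], [0.0002, -0.0, 0.0007]]
```

View pics/sc4.png

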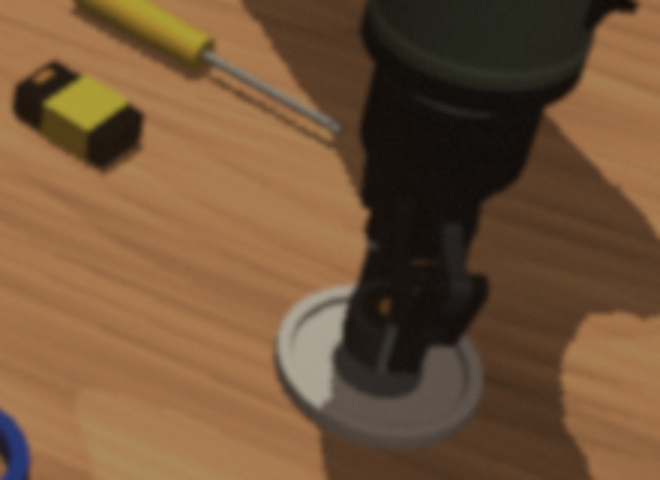

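Emit:
move_arm(
  jaw=[255,255,255,95,95,95,95],
  dp=[
    [-0.0005,0.0005,0.0085],
    [-0.0005,0.0005,0.0085],
    [0,0,0],
    [0,0,0],
    [0,0,0],
    [0,0,0],
    [0,0,0],
  ],
  rotation=[
    [0,0,0],
    [0,0,0],
    [0,0,0],
    [0,0,0],
    [0,0,0],
    [0,0,0],
    [0,0,0],
  ],
)

```text
clock: 8.32
position: [0.5217, 0.3085, -0.0138]
tool_rot: [3.141, -0.0, 2.074]
force: [0.3, -0.0, -0.5]
grip_width: 0.0534
```

```bash
python3 plan.py .5216,.3089,.05,.5,2 .5666,-.1012,.05,0,8
```

```text
t 8.32 p [ 0.5217  0.3085 -0.0138] rot [ 3.141 -0.     2.074] q7 0.05
[[0.0003, 0.0001, -0.0399], [0.0003, 0.0001, -0.0399], [-0.0596, -0.0246, -0.0], [-0.061, -0.0208, -0.0], [-0.0622, -0.0169, -0.0], [-0.0631, -0.013, -0.0], [-0.0638, -0.009, -0.0], [-0.0643, -0.005, -0.0], [-0.0645, -0.001, -0.0], [-0.0644, 0.003, 0.0]]
[[0.0, -0.0, 0.0006], [0.0, -0.0, 0.0006], [0.0, -0.0, 0.0199], [0.0, -0.0, 0.0199], [0.0, -0.0, 0.0199], [0.0, -0.0, 0.0199], [0.0, -0.0, 0.0199], [0.0, -0.0, 0.0199], [0.0, -0.0, 0.0199], [0.0, -0.0, 0.0199]]
```

Emit:
move_arm(
  jaw=[95,95,0,0,0,0,0,0,0,0],
  dp=[
    [0,0,-0.04],
    [0,0,-0.04],
    [-0.0595,-0.0245,0],
    [-0.061,-0.021,0],
    [-0.062,-0.017,0],
    [-0.063,-0.013,0],
    [-0.064,-0.009,0],
    [-0.0645,-0.005,0],
    [-0.0645,-0.001,0],
    [-0.0645,0.003,0],
  ],
  rotation=[
    [0,0,0],
    [0,0,0],
    [0,0,0.02],
    [0,0,0.02],
    [0,0,0.02],
    [0,0,0.02],
    [0,0,0.02],
    [0,0,0.02],
    [0,0,0.02],
    [0,0,0.02],
  ],
)

```text
clock: 9.57
position: [0.5675, -0.1034, 0.0502]
tool_rot: [3.141, -0.0, 1.57]
force: [1.5, 0.3, 0.3]
grip_width: 0.0853
```

```bash
cat > m2.py <<'E'
from h import *
cal=calibration("top"); im=grab_frame("top"); cv2.imwrite("pics/t2.png",im)
hsv=cv2.cvtColor(im,cv2.COLOR_BGR2HSV); H,S,V=[hsv[...,i].astype(int) for i in range(3)]
b=(V<75).astype(np.uint8)*255
c=blob(b,(108,218,158,268)); w=ray(cal,c,.030); print("sounder",*rect(w))
c=blob((S<70).astype(np.uint8)*255,(95,205,172,280)); w=ray(cal,c,.012); print("dish",*rect(w))
E
python3 m2.py; python3 plan.py .5666,-.1012,-.02,0,3
```

```text
sounder [0.5212 0.3084] [28.9 28.7] -0.573
dish [0.5215 0.3092] [103.4 102.4] -0.776
t 9.62 p [ 0.5674 -0.1115  0.0507] rot [3.14  0.004 1.56 ] q7 0.33
[[0.0044, -0.0004, 0.0294], [0.0044, -0.0004, 0.0294], [0.0043, -0.0004, 0.0294]]
[[0.0001, 0.0004, -0.0012], [0.0001, 0.0004, -0.0012], [0.0001, 0.0004, -0.0012]]
```

Emit:
move_arm(
  jaw=[0,0],
  dp=[
    [0,0,0.02],
    [0,0,0],
  ],
  rotation=[
    [0,0,0],
    [0,0,0],
  ],
)

```text
clock: 9.88
position: [0.5665, -0.1004, 0.0327]
tool_rot: [-3.139, -0.001, 1.573]
force: [-0.2, 0.0, 0.3]
grip_width: 0.0856
```

```bash
python3 plan.py .5666,-.1012,-.0225,0,2
```

```text
t 9.88 p [ 0.5665 -0.1004  0.0327] rot [-3.139e+00 -1.000e-03  1.573e+00] q7 0.33
[[-0.0006, 0.0001, 0.0345], [-0.0005, 0.0001, 0.0345]]
[[-0.0004, -0.0001, 0.0004], [-0.0004, -0.0001, 0.0004]]
```

Emit:
move_arm(
  jaw=[0,0,0,255,255,255,255],
  dp=[
    [0,0,0.0345],
    [0,0,0.0345],
    [0,0,0],
    [0,0,0],
    [0,0,0],
    [0,0,0],
    [0,0,0],
  ],
  rotation=[
    [0,0,0],
    [0,0,0],
    [0,0,0],
    [0,0,0],
    [0,0,0],
    [0,0,0],
    [0,0,0],
  ],
)

```text
clock: 10.75
position: [0.5681, -0.1014, -0.0195]
tool_rot: [3.14, -0.0, 1.572]
force: [-1.9, 1.6, 10.2]
grip_width: 0.0579
```

```bash
python3 plan.py .5666,-.1012,.06,0,2 .5216,.3087,.06,.5,9 .5216,.3087,.03,.5,2
```

```text
t 10.75 p [ 0.5681 -0.1014 -0.0195] rot [ 3.14  -0.     1.572] q7 0.35
[[0.0002, -0.0009, -0.0497], [0.0002, -0.0009, -0.0497], [0.0569, -0.0063, 0.0], [0.0572, -0.0031, 0.0], [0.0573, 0.0001, 0.0], [0.0572, 0.0033, 0.0], [0.0569, 0.0065, 0.0], [0.0565, 0.0096, 0.0], [0.0558, 0.0127, 0.0], [0.055, 0.0158, 0.0], [0.0541, 0.0188, 0.0], [0.0, -0.0, 0.0188], [0.0, -0.0, 0.0188]]
[[0.0003, -0.0, 0.0002], [0.0003, -0.0, 0.0002], [-0.0, 0.0, -0.0177], [-0.0, 0.0, -0.0177], [-0.0, 0.0, -0.0177], [-0.0, 0.0, -0.0177], [-0.0, 0.0, -0.0177], [-0.0, 0.0, -0.0177], [-0.0, 0.0, -0.0177], [-0.0, 0.0, -0.0177], [-0.0, 0.0, -0.0177], [0.0, -0.0, 0.0], [0.0, -0.0, 0.0]]
```

Emit:
move_arm(
  jaw=[255,255,255,255,255,255,255,255,255,255],
  dp=[
    [0,-0.001,-0.05],
    [0,-0.001,-0.05],
    [0.057,-0.0065,0],
    [0.057,-0.003,0],
    [0.0575,0,0],
    [0.057,0.0035,0],
    [0.057,0.0065,0],
    [0.0565,0.0095,0],
    [0.056,0.0125,0],
    [0.055,0.016,0],
  ],
  rotation=[
    [0,0,0],
    [0,0,0],
    [0,0,-0.0175],
    [0,0,-0.0175],
    [0,0,-0.0175],
    [0,0,-0.0175],
    [0,0,-0.0175],
    [0,0,-0.0175],
    [0,0,-0.0175],
    [0,0,-0.0175],
  ],
)

```text
clock: 12.0
position: [0.526, 0.2646, 0.06]
tool_rot: [3.14, -0.0, 2.013]
force: [1.0, 0.2, -1.0]
grip_width: 0.058
```

Emit:
move_arm(
  jaw=[255,255,255,255],
  dp=[
    [0.054,0.019,0],
    [0,0,0.015],
    [0,0,0],
    [0,0,0],
  ],
  rotation=[
    [0,0,-0.0175],
    [0,0,0],
    [0,0,0],
    [0,0,0],
  ],
)

```text
clock: 12.5
position: [0.522, 0.3071, 0.0475]
tool_rot: [3.141, 0.001, 2.065]
force: [-0.2, -0.2, -1.1]
grip_width: 0.0579
```

```bash
python3 plan.py .5214,.3087,.02,.5,1 .5214,.3087,-.0125,.5,2; python3 -c "
from h import *
im=grab_frame('scene'); cv2.imwrite('pics/sc5.png',cv2.resize(im[200:360,380:600],None,fx=3,fy=3))"
```

```text
t 12.5 p [0.522  0.3071 0.0475] rot [3.141e+00 1.000e-03 2.065e+00] q7 0.03
[[0.0021, 0.0003, 0.0343], [-0.0, -0.0, 0.0203], [-0.0, -0.0, 0.0203]]
[[0.0001, 0.0002, -0.002], [-0.0, -0.0, -0.0], [-0.0, -0.0, -0.0]]
```

View pics/sc5.png

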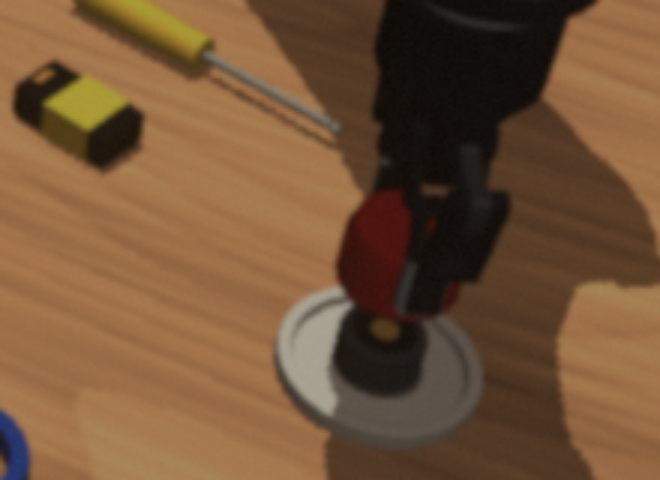

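The dome is held upright above the sounder. Lower it to just above the floor, and release.

Emit:
move_arm(
  jaw=[255,255,255,255],
  dp=[
    [0.002,0.0005,0.034],
    [0,0,0.02],
    [0,0,0.0185],
    [0,0,0],
  ],
  rotation=[
    [0,0,0],
    [0,0,0],
    [0,0,0],
    [0,0,0],
  ],
)

```text
clock: 13.05
position: [0.5207, 0.3093, -0.0119]
tool_rot: [-3.14, 0.0, 2.066]
force: [-0.5, -0.8, -0.5]
grip_width: 0.0578
```

Emit:
move_arm(
  jaw=[50,50,50,0,0,0,0],
  dp=[
    [0,0,0.001],
    [0,0,0],
    [0,0,0],
    [0,0,0],
    [0,0,-0.02],
    [0,0,-0.04],
    [0,0,-0.04],
  ],
  rotation=[
    [0,0,0],
    [0,0,0],
    [0,0,0],
    [0,0,0],
    [0,0,0],
    [0,0,0],
    [0,0,0],
  ],
)

```text
clock: 13.92
position: [0.5211, 0.3099, 0.07]
tool_rot: [3.141, -0.0, 2.066]
force: [-0.7, 0.3, 0.1]
grip_width: 0.085
```

```bash
python3 plan.py .4242,.0956,.06,-.277,7 .4242,.0956,.03,-.277,1
```

```text
t 13.93 p [0.5211 0.3099 0.07  ] rot [ 3.141 -0.     2.066] q7 0.02
[[-0.0254, -0.0334, 0.0018], [-0.029, -0.0304, 0.0018], [-0.0321, -0.027, 0.0018], [-0.0349, -0.0233, 0.0018], [-0.0373, -0.0194, 0.0018], [-0.0392, -0.0151, 0.0018], [-0.0406, -0.0107, 0.0018], [-0.0, 0.0, 0.0375]]
[[0.0, -0.0, 0.0351], [0.0, -0.0, 0.0351], [0.0, -0.0, 0.0351], [0.0, -0.0, 0.0351], [0.0, -0.0, 0.0351], [0.0, -0.0, 0.0351], [0.0, -0.0, 0.0351], [0.0, -0.0, 0.0]]
```

Emit:
move_arm(
  jaw=[0,0,0,0,0,0,0,0,0],
  dp=[
    [-0.0255,-0.0335,0.002],
    [-0.029,-0.0305,0.002],
    [-0.032,-0.027,0.002],
    [-0.035,-0.0235,0.002],
    [-0.0375,-0.0195,0.002],
    [-0.039,-0.015,0.002],
    [-0.0405,-0.0105,0.002],
    [0,0,0.0375],
    [0,0,0],
  ],
  rotation=[
    [0,0,0.035],
    [0,0,0.035],
    [0,0,0.035],
    [0,0,0.035],
    [0,0,0.035],
    [0,0,0.035],
    [0,0,0.035],
    [0,0,0],
    [0,0,0],
  ],
)

```text
clock: 15.05
position: [0.4239, 0.0953, 0.0267]
tool_rot: [-3.14, 0.0, 1.296]
force: [0.7, -0.4, 0.6]
grip_width: 0.0852
```

```bash
python3 plan.py .4242,.0956,-.021,-.277,2; python3 -c "
from h import *
c=calibration('top');im=grab_frame('top'); hsv=cv2.cvtColor(im,cv2.COLOR_BGR2HSV); H,S,V=[hsv[...,i].astype(int) for i in range(3)]
p=blob(((((H<6)|(H>172))&(S>140))*255).astype(np.uint8),(100,200,180,280)); print('dome',rect(ray(c,p,.040)))
print(cv2.imwrite('pics/t3.png',im))"
```

```text
t 15.05 p [0.4239 0.0953 0.0267] rot [-3.14   0.     1.296] q7 -0.2
[[0.0003, 0.0002, 0.0298], [0.0003, 0.0002, 0.0298]]
[[-0.0002, 0.0001, 0.0004], [-0.0002, 0.0001, 0.0004]]
dome (array([0.5194, 0.3055]), array([58.8, 53.7]), np.float64(-1.569))
True
```

Emit:
move_arm(
  jaw=[0,0,0,255,255,255,255,255],
  dp=[
    [0.0005,0,0.03],
    [0,0,0.03],
    [0,0,0],
    [0,0,0],
    [0,0,0],
    [0,0,0],
    [0,0,0],
    [0,0,0],
  ],
  rotation=[
    [0,0,0],
    [0,0,0],
    [0,0,0],
    [0,0,0],
    [0,0,0],
    [0,0,0],
    [0,0,0],
    [0,0,0],
  ],
)

```text
clock: 16.1
position: [0.4249, 0.0961, -0.0203]
tool_rot: [3.141, -0.001, 1.297]
force: [-2.2, 1.5, 15.9]
grip_width: 0.0373
```

```bash
python3 plan.py .4239,.0953,.08,-.277,2 .5191,-.2880,.08,-1.698,9 .5191,-.2880,.04,-1.698,1; python3 - <<'E'
from h import *
# tray check: black rectangle on floor and yaw
im=cv2.imread("pics/t2.png"); cal=calibration("top"); hsv=cv2.cvtColor(im,cv2.COLOR_BGR2HSV); V=hsv[...,2]
p=blob((V<80).astype(np.uint8)*255,(445,215,490,275)); print(rect(ray(cal,p,.004)))
E
```

```text
t 16.1 p [ 0.4249  0.0961 -0.0203] rot [ 3.141e+00 -1.000e-03  1.297e+00] q7 -0.16
[[-0.0006, -0.0004, -0.0627], [-0.0006, -0.0004, -0.0627], [-0.0476, 0.0273, 0.0], [-0.0427, 0.0344, 0.0], [-0.0368, 0.0407, 0.0], [-0.0299, 0.046, 0.0], [-0.0223, 0.0501, 0.0], [-0.0141, 0.053, 0.0], [-0.0056, 0.0546, 0.0], [0.003, 0.0548, 0.0], [0.0116, 0.0536, 0.0], [-0.0, 0.0, 0.05]]
[[0.0001, -0.0001, 0.0005], [0.0001, -0.0001, 0.0005], [0.0, -0.0, 0.0503], [0.0, -0.0, 0.0503], [0.0, -0.0, 0.0503], [0.0, -0.0, 0.0503], [0.0, -0.0, 0.0503], [0.0, -0.0, 0.0503], [0.0, -0.0, 0.0503], [0.0, -0.0, 0.0503], [0.0, -0.0, 0.0503], [0.0, 0.0, -0.0]]
(array([ 0.5191, -0.2888]), array([69.8, 36.4]), np.float64(-0.131))
```

Emit:
move_arm(
  jaw=[255,255,255,255,255,255,255,255,255,255],
  dp=[
    [-0.0005,-0.0005,-0.0625],
    [-0.0005,-0.0005,-0.0625],
    [-0.0475,0.0275,0],
    [-0.0425,0.0345,0],
    [-0.037,0.0405,0],
    [-0.03,0.046,0],
    [-0.0225,0.05,0],
    [-0.014,0.053,0],
    [-0.0055,0.0545,0],
    [0.003,0.055,0],
  ],
  rotation=[
    [0,0,0],
    [0,0,0],
    [0,0,0.0505],
    [0,0,0.0505],
    [0,0,0.0505],
    [0,0,0.0505],
    [0,0,0.0505],
    [0,0,0.0505],
    [0,0,0.0505],
    [0,0,0.0505],
  ],
)

```text
clock: 17.35
position: [0.5085, -0.2466, 0.0793]
tool_rot: [-3.141, -0.0, 0.023]
force: [-0.1, 1.3, -1.0]
grip_width: 0.037
```

Emit:
move_arm(
  jaw=[255,255,255,255],
  dp=[
    [0.0115,0.0535,0],
    [0,0,0.03],
    [0,0,0],
    [0,0,0],
  ],
  rotation=[
    [0,0,0.05],
    [0,0,0],
    [0,0,0],
    [0,0,0],
  ],
)

```text
clock: 17.85
position: [0.5188, -0.2876, 0.0557]
tool_rot: [-3.141, -0.0, -0.129]
force: [0.6, -0.2, -0.4]
grip_width: 0.0372
```

```bash
python3 plan.py .5191,-.2884,.02,-1.70,2 .5191,-.2884,-.0155,-1.7,2
```

```text
t 17.85 p [ 0.5188 -0.2876  0.0557] rot [-3.141 -0.    -0.129] q7 -0.66
[[0.0003, 0.0005, 0.0223], [0.0003, 0.0005, 0.0223], [0.0, -0.0, 0.0222], [0.0, -0.0, 0.0222]]
[[-0.0, -0.0, 0.0001], [-0.0, -0.0, 0.0001], [-0.0, 0.0, 0.0], [-0.0, 0.0, 0.0]]
```

Emit:
move_arm(
  jaw=[255,255,255,255,255,118,118,118,118],
  dp=[
    [0.0005,0.0005,0.0225],
    [0,0.0005,0.0225],
    [0,0,0.022],
    [0,0,0.0215],
    [0,0,0],
    [0,0,0],
    [0,0,0],
    [0,0,0],
    [0,0,0],
  ],
  rotation=[
    [0,0,0],
    [0,0,0],
    [0,0,0],
    [0,0,0],
    [0,0,0],
    [0,0,0],
    [0,0,0],
    [0,0,0],
    [0,0,0],
  ],
)

```text
clock: 18.98
position: [0.519, -0.2888, -0.0158]
tool_rot: [3.142, -0.0, -0.13]
force: [-0.0, -0.1, -0.4]
grip_width: 0.046
```

```bash
python3 plan.py .5191,-.2884,.05,-1.70,2 .4349,-.0984,.05,.265,8
```

```text
t 18.98 p [ 0.519  -0.2888 -0.0158] rot [ 3.142 -0.    -0.13 ] q7 -0.6
[[0.0, -0.0003, -0.0411], [0.0, -0.0003, -0.0411], [-0.0169, -0.0277, -0.0], [-0.0208, -0.025, -0.0], [-0.0242, -0.0217, -0.0], [-0.0271, -0.0179, -0.0], [-0.0294, -0.0137, -0.0], [-0.0311, -0.0093, -0.0], [-0.0321, -0.0046, 0.0], [-0.0325, 0.0002, 0.0]]
[[0.0, -0.0, -0.0001], [0.0, -0.0, -0.0001], [0.0, -0.0, 0.0468], [0.0, -0.0, 0.0468], [0.0, -0.0, 0.0468], [0.0, -0.0, 0.0468], [0.0, -0.0, 0.0468], [0.0, -0.0, 0.0468], [0.0, -0.0, 0.0468], [0.0, -0.0, 0.0468]]
```

```bash
python3 plan.py .5191,-.2884,.05,-1.70,2 .48,-.2,.05,-.7,6 .4349,-.0984,.05,.265,6
```

```text
t 18.98 p [ 0.519  -0.2888 -0.0158] rot [ 3.142 -0.    -0.13 ] q7 -0.6
[[0.0, -0.0003, -0.0411], [0.0, -0.0003, -0.0411], [-0.0105, -0.0172, -0.0], [-0.0075, -0.0187, -0.0], [-0.0042, -0.0197, -0.0], [-0.0009, -0.0201, -0.0], [0.0024, -0.02, -0.0], [0.0057, -0.0193, -0.0], [0.0101, -0.0208, -0.0], [0.0133, -0.0189, -0.0], [0.0162, -0.0165, -0.0], [0.0186, -0.0137, -0.0], [0.0206, -0.0106, 0.0], [0.022, -0.0071, 0.0]]
[[0.0, -0.0, -0.0001], [0.0, -0.0, -0.0001], [-0.0, 0.0, -0.0531], [-0.0, 0.0, -0.0531], [-0.0, 0.0, -0.0531], [-0.0, 0.0, -0.0531], [-0.0, 0.0, -0.0531], [-0.0, 0.0, -0.0531], [-0.0, 0.0, -0.0512], [-0.0, 0.0, -0.0512], [-0.0, 0.0, -0.0512], [-0.0, 0.0, -0.0512], [-0.0, 0.0, -0.0512], [-0.0, 0.0, -0.0512]]
```

Emit:
move_arm(
  jaw=[118,118,0,0,0,0,0,0,0,0],
  dp=[
    [0,0,-0.041],
    [0,0,-0.041],
    [-0.0105,-0.017,0],
    [-0.0075,-0.0185,0],
    [-0.004,-0.0195,0],
    [-0.001,-0.02,0],
    [0.0025,-0.02,0],
    [0.0055,-0.0195,0],
    [0.01,-0.021,0],
    [0.0135,-0.019,0],
  ],
  rotation=[
    [0,0,0],
    [0,0,0],
    [0,0,-0.053],
    [0,0,-0.053],
    [0,0,-0.053],
    [0,0,-0.053],
    [0,0,-0.053],
    [0,0,-0.053],
    [0,0,-0.051],
    [0,0,-0.051],
  ],
)

```text
clock: 20.23
position: [0.4645, -0.1664, 0.0499]
tool_rot: [3.141, -0.0, 1.195]
force: [-0.8, 0.1, -0.1]
grip_width: 0.0855
```

Emit:
move_arm(
  jaw=[0,0,0,0,0,0],
  dp=[
    [0.016,-0.0165,0],
    [0.0185,-0.0135,0],
    [0.0205,-0.0105,0],
    [0.022,-0.007,0],
    [0,0,0.03],
    [0,0,0],
  ],
  rotation=[
    [0,0,-0.051],
    [0,0,-0.051],
    [0,0,-0.051],
    [0,0,-0.051],
    [0,0,0],
    [0,0,0],
  ],
)

```text
clock: 20.98
position: [0.4345, -0.0994, 0.0251]
tool_rot: [-3.14, -0.001, 1.83]
force: [0.6, -0.7, 0.1]
grip_width: 0.0852
```

```bash
python3 plan.py .4349,-.0984,-.0225,.265,2; python3 -c "
from h import *
s=grab_frame('scene'); t=grab_frame('top')
a=cv2.resize(s[150:250,140:360],(800,364)); b=cv2.resize(t[190:300,420:520],(260,286))
cv2.imwrite('pics/sc6.png',np.clip(a*1.4,0,255).astype(np.uint8)); cv2.imwrite('pics/t4.png',t)
im=t;cal=calibration('top'); hsv=cv2.cvtColor(im,cv2.COLOR_BGR2HSV);H,S=hsv[...,0],hsv[...,1]
p=blob(((H>20)&(H<40)&(S>140)).astype(np.uint8)*255,(445,205,495,285)); print('yellow band',rect(ray(cal,p,.028)),len(p))"
```

```text
t 20.98 p [ 0.4345 -0.0994  0.0251] rot [-3.14e+00 -1.00e-03  1.83e+00] q7 0.59
[[0.0005, 0.0005, 0.0297], [0.0006, 0.0005, 0.0297]]
[[-0.0003, -0.0001, -0.0008], [-0.0003, -0.0001, -0.0008]]
yellow band (array([ 0.5224, -0.2873]), array([43.4, 38.1]), np.float64(1.44)) 82
```

View pics/sc6.png

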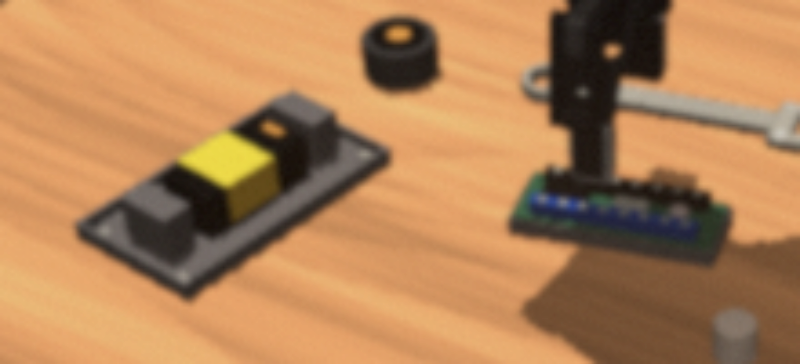

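The battery lies flat between the supports. Now the board, with the tips low on the 10 mm carrier.

Emit:
move_arm(
  jaw=[0,0,0,255,255,255,255,255],
  dp=[
    [0.0005,0.0005,0.0305],
    [0.0005,0.0005,0.03],
    [0,0,0],
    [0,0,0],
    [0,0,0],
    [0,0,0],
    [0,0,0],
    [0,0,0],
  ],
  rotation=[
    [0,0,0],
    [0,0,0],
    [0,0,0],
    [0,0,0],
    [0,0,0],
    [0,0,0],
    [0,0,0],
    [0,0,0],
  ],
)

```text
clock: 22.08
position: [0.4363, -0.0985, -0.0217]
tool_rot: [3.14, 0.0, 1.831]
force: [-2.1, 0.2, 18.3]
grip_width: 0.0406
```

```bash
python3 plan.py .4349,-.0984,.08,.265,2 .48,-.2,.08,-.7,6 .5191,-.2884,.08,-1.7,6
```

```text
t 22.07 p [ 0.4363 -0.0985 -0.0217] rot [3.14  0.    1.831] q7 0.61
[[0.0003, -0.0007, -0.0636], [0.0003, -0.0008, -0.0636], [-0.0229, 0.0035, 0.0], [-0.022, 0.0071, 0.0], [-0.0206, 0.0106, 0.0], [-0.0186, 0.0137, 0.0], [-0.0162, 0.0165, 0.0], [-0.0133, 0.0189, 0.0], [-0.0088, 0.0181, 0.0], [-0.0057, 0.0193, 0.0], [-0.0024, 0.02, 0.0], [0.0009, 0.0201, 0.0], [0.0042, 0.0197, 0.0], [0.0075, 0.0187, 0.0]]
[[0.0002, 0.0001, -0.0008], [0.0002, 0.0001, -0.0008], [-0.0, -0.0, 0.0512], [-0.0, -0.0, 0.0512], [-0.0, -0.0, 0.0512], [-0.0, -0.0, 0.0512], [-0.0, -0.0, 0.0512], [-0.0, -0.0, 0.0512], [-0.0, -0.0, 0.0531], [-0.0, -0.0, 0.0531], [-0.0, -0.0, 0.0531], [-0.0, -0.0, 0.0531], [-0.0, -0.0, 0.0531], [-0.0, -0.0, 0.0531]]
```

Emit:
move_arm(
  jaw=[255,255,255,255,255,255,255,255,255,255],
  dp=[
    [0,-0.001,-0.0635],
    [0,0,-0.0635],
    [-0.023,0.0035,0],
    [-0.022,0.007,0],
    [-0.0205,0.0105,0],
    [-0.0185,0.0135,0],
    [-0.016,0.0165,0],
    [-0.0135,0.019,0],
    [-0.009,0.018,0],
    [-0.0055,0.0195,0],
  ],
  rotation=[
    [0,0,0],
    [0,0,0],
    [0,0,0.051],
    [0,0,0.051],
    [0,0,0.051],
    [0,0,0.051],
    [0,0,0.051],
    [0,0,0.051],
    [0,0,0.053],
    [0,0,0.053],
  ],
)

```text
clock: 23.32
position: [0.4927, -0.2301, 0.0793]
tool_rot: [-3.142, -0.001, 0.531]
force: [0.0, -0.1, -1.3]
grip_width: 0.0404
```

Emit:
move_arm(
  jaw=[255,255,255,255,255,255],
  dp=[
    [-0.0025,0.02,0],
    [0.001,0.02,0],
    [0.004,0.0195,0],
    [0.0075,0.0185,0],
    [0,0,0],
    [0,0,0],
  ],
  rotation=[
    [0,0,0.053],
    [0,0,0.053],
    [0,0,0.053],
    [0,0,0.053],
    [0,0,0],
    [0,0,0],
  ],
)

```text
clock: 24.08
position: [0.518, -0.2877, 0.0789]
tool_rot: [-3.141, 0.0, -0.126]
force: [0.6, 0.0, -1.3]
grip_width: 0.0401
```

```bash
python3 plan.py .5191,-.2884,.03,-1.7,2 .5191,-.2884,.0105,-1.7,2;  python3 -c "
from h import *
s=grab_frame('scene'); t=grab_frame('top')
a=cv2.resize(s[120:260,140:320],(540,420))
cv2.imwrite('pics/sc7.png',np.clip(a*1.4,0,255).astype(np.uint8))"
```

```text
t 24.07 p [ 0.518  -0.2877  0.0789] rot [-3.141  0.    -0.126] q7 -0.67
[[0.0007, 0.0004, 0.0306], [0.0007, 0.0004, 0.0306], [0.0, -0.0, 0.0122], [0.0, -0.0, 0.0122]]
[[-0.0001, 0.0, 0.0005], [-0.0001, 0.0, 0.0005], [-0.0, 0.0, -0.0], [-0.0, 0.0, -0.0]]
```

View pics/sc7.png

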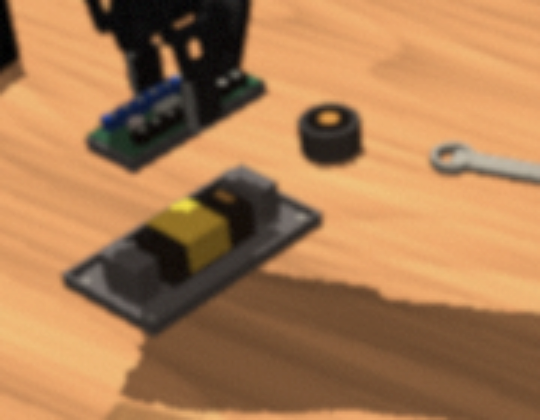

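Emit:
move_arm(
  jaw=[255,255,255,255,255],
  dp=[
    [0.0005,0.0005,0.0305],
    [0.0005,0.0005,0.0305],
    [0,0,0.012],
    [0,0,0.0115],
    [0,0,0],
  ],
  rotation=[
    [0,0,0],
    [0,0,0],
    [0,0,0],
    [0,0,0],
    [0,0,0],
  ],
)

```text
clock: 24.8
position: [0.5189, -0.2892, 0.0113]
tool_rot: [-3.141, 0.0, -0.129]
force: [-0.8, -0.3, -1.4]
grip_width: 0.0404
```

Emit:
move_arm(
  jaw=[255,255,95,95,95,95],
  dp=[
    [0,0,0.0025],
    [0,0,0],
    [0,0,0],
    [0,0,0],
    [0,0,0],
    [0,0,0],
  ],
  rotation=[
    [0,0,0],
    [0,0,0],
    [0,0,0],
    [0,0,0],
    [0,0,0],
    [0,0,0],
  ],
)

```text
clock: 25.55
position: [0.519, -0.2893, 0.0093]
tool_rot: [3.142, -0.0, -0.13]
force: [0.4, -0.5, -0.4]
grip_width: 0.0536
```

```bash
python3 plan.py .5191,-.2884,.08,-1.70,2 .62,-.15,.07,-.9,7 .7007,-.0123,.05,-.126,7
```

```text
t 25.55 p [ 0.519  -0.2893  0.0093] rot [ 3.142 -0.    -0.13 ] q7 -0.61
[[-0.0, -0.0006, -0.0442], [-0.0, -0.0006, -0.0442], [0.0147, -0.0268, 0.0018], [0.0176, -0.025, 0.0018], [0.0204, -0.0228, 0.0018], [0.0228, -0.0203, 0.0018], [0.025, -0.0176, 0.0018], [0.0269, -0.0146, 0.0018], [0.0284, -0.0115, 0.0018], [0.0266, -0.0103, 0.0036], [0.0275, -0.0073, 0.0036], [0.0282, -0.0042, 0.0036], [0.0285, -0.0011, 0.0036], [0.0284, 0.0021, 0.0036], [0.028, 0.0052, 0.0036], [0.0273, 0.0082, 0.0036]]
[[0.0, -0.0, -0.0001], [0.0, -0.0, -0.0001], [0.0, 0.0, -0.0364], [0.0, 0.0, -0.0364], [0.0, 0.0, -0.0364], [0.0, 0.0, -0.0364], [0.0, 0.0, -0.0364], [0.0, 0.0, -0.0364], [0.0, 0.0, -0.0364], [-0.0, 0.0, -0.0352], [-0.0, 0.0, -0.0352], [-0.0, 0.0, -0.0352], [-0.0, 0.0, -0.0352], [-0.0, 0.0, -0.0352], [-0.0, 0.0, -0.0352], [-0.0, 0.0, -0.0352]]
```

Emit:
move_arm(
  jaw=[95,95,0,0,0,0,0,0,0,0],
  dp=[
    [0,-0.0005,-0.044],
    [0,-0.0005,-0.044],
    [0.0145,-0.027,0.002],
    [0.0175,-0.025,0.002],
    [0.0205,-0.023,0.002],
    [0.023,-0.0205,0.002],
    [0.025,-0.0175,0.002],
    [0.027,-0.0145,0.002],
    [0.0285,-0.0115,0.002],
    [0.0265,-0.0105,0.0035],
  ],
  rotation=[
    [0,0,0],
    [0,0,0],
    [0,0,-0.0365],
    [0,0,-0.0365],
    [0,0,-0.0365],
    [0,0,-0.0365],
    [0,0,-0.0365],
    [0,0,-0.0365],
    [0,0,-0.0365],
    [0,0,-0.035],
  ],
)

```text
clock: 26.8
position: [0.6319, -0.1291, 0.0657]
tool_rot: [3.141, -0.0, 0.787]
force: [-1.0, 0.2, 0.5]
grip_width: 0.0854
```

Emit:
move_arm(
  jaw=[0,0,0,0,0,0,0,0],
  dp=[
    [0.0275,-0.0075,0.0035],
    [0.028,-0.004,0.0035],
    [0.0285,-0.001,0.0035],
    [0.0285,0.002,0.0035],
    [0.028,0.005,0.0035],
    [0.0275,0.008,0.0035],
    [0,0,0.02],
    [0,0,0],
  ],
  rotation=[
    [0,0,-0.035],
    [0,0,-0.035],
    [0,0,-0.035],
    [0,0,-0.035],
    [0,0,-0.035],
    [0,0,-0.035],
    [0,0,0],
    [0,0,0],
  ],
)

```text
clock: 27.8
position: [0.6989, -0.0124, 0.0314]
tool_rot: [-3.139, 0.001, 1.441]
force: [-0.3, -0.7, -0.5]
grip_width: 0.085
```

```bash
cat > m3.py <<'E'
from h import *
cal=calibration("top"); t=grab_frame("top"); cv2.imwrite("pics/t5.png",t)
hsv=cv2.cvtColor(t,cv2.COLOR_BGR2HSV); H,S,V=[hsv[...,i].astype(int) for i in range(3)]
g=cv2.morphologyEx(((((H>40)&(H<90)&(S>60))|((H>=90)&(H<135)&(S>80)))*255).astype(np.uint8),cv2.MORPH_CLOSE,np.ones((7,7)))
print("green+blue",rect(ray(cal,blob(g,(430,195,505,297)),.043)))
w=cv2.morphologyEx((~((H>5)&(H<25)&(S>70)&(V>90))*255).astype(np.uint8),cv2.MORPH_CLOSE,np.ones((3,3)))
print("tray",rect(ray(cal,blob((w>0).astype(np.uint8)*255,(430,192,502,297)),.01)))
E
python3 m3.py; python3 plan.py .7007,-.0123,-.0225,-.126,2
```

```text
green+blue (array([ 0.5174, -0.2886]), array([105.9,  39.7]), np.float64(-0.129))
tray (array([ 0.5189, -0.2874]), array([147.5,  83.4]), np.float64(-0.125))
t 27.85 p [ 0.6994 -0.0127  0.0322] rot [-3.140e+00  1.000e-03  1.441e+00] q7 0.08
[[0.0004, 0.0008, 0.0342], [0.0004, 0.0008, 0.0342]]
[[-0.0002, 0.0002, -0.0007], [-0.0002, 0.0002, -0.0007]]
```

Emit:
move_arm(
  jaw=[0,0,0,255,255,255,255],
  dp=[
    [0.0005,0.001,0.034],
    [0.0005,0.001,0.034],
    [0,0,0],
    [0,0,0],
    [0,0,0],
    [0,0,0],
    [0,0,0],
  ],
  rotation=[
    [0,0,0],
    [0,0,0],
    [0,0,0],
    [0,0,0],
    [0,0,0],
    [0,0,0],
    [0,0,0],
  ],
)

```text
clock: 28.72
position: [0.7027, -0.0113, -0.0198]
tool_rot: [3.14, -0.0, 1.442]
force: [-2.1, 0.0, 7.4]
grip_width: 0.055
```

```bash
python3 plan.py .7007,-.0123,.1,-.126,3 .6,-.15,.1,-.9,7 .518,-.2886,.1,-1.7,7
```

```text
t 28.73 p [ 0.7027 -0.0113 -0.0198] rot [ 3.14  -0.     1.442] q7 0.1
[[-0.0005, -0.0007, -0.0499], [-0.0005, -0.0007, -0.0499], [-0.0005, -0.0007, -0.0499], [-0.0267, -0.0147, -0.0], [-0.0281, -0.0117, -0.0], [-0.0292, -0.0085, -0.0], [-0.03, -0.0053, -0.0], [-0.0304, -0.0019, -0.0], [-0.0304, 0.0014, 0.0], [-0.0301, 0.0048, 0.0], [-0.0269, 0.0103, 0.0], [-0.0255, 0.0133, 0.0], [-0.0238, 0.0161, 0.0], [-0.0218, 0.0187, 0.0], [-0.0196, 0.0211, 0.0], [-0.017, 0.0232, 0.0], [-0.0143, 0.025, 0.0]]
[[0.0002, -0.0, -0.0002], [0.0002, -0.0, -0.0002], [0.0002, -0.0, -0.0002], [-0.0, -0.0, 0.0352], [-0.0, -0.0, 0.0352], [-0.0, -0.0, 0.0352], [-0.0, -0.0, 0.0352], [-0.0, -0.0, 0.0352], [-0.0, -0.0, 0.0352], [-0.0, -0.0, 0.0352], [0.0, -0.0, 0.0364], [0.0, -0.0, 0.0364], [0.0, -0.0, 0.0364], [0.0, -0.0, 0.0364], [0.0, -0.0, 0.0364], [0.0, -0.0, 0.0364], [0.0, -0.0, 0.0364]]
```

Emit:
move_arm(
  jaw=[255,255,255,255,255,255,255,255,255,255],
  dp=[
    [-0.0005,-0.0005,-0.05],
    [-0.0005,-0.0005,-0.05],
    [-0.0005,-0.0005,-0.05],
    [-0.0265,-0.0145,0],
    [-0.028,-0.0115,0],
    [-0.029,-0.0085,0],
    [-0.03,-0.0055,0],
    [-0.0305,-0.002,0],
    [-0.0305,0.0015,0],
    [-0.03,0.005,0],
  ],
  rotation=[
    [0,0,0],
    [0,0,0],
    [0,0,0],
    [0,0,0.035],
    [0,0,0.035],
    [0,0,0.035],
    [0,0,0.035],
    [0,0,0.035],
    [0,0,0.035],
    [0,0,0.035],
  ],
)

```text
clock: 29.98
position: [0.6, -0.1501, 0.0995]
tool_rot: [3.141, -0.001, 0.669]
force: [1.1, 0.2, 0.0]
grip_width: 0.0548
```

Emit:
move_arm(
  jaw=[255,255,255,255,255,255,255,255,255],
  dp=[
    [-0.027,0.0105,0],
    [-0.0255,0.0135,0],
    [-0.024,0.016,0],
    [-0.022,0.0185,0],
    [-0.0195,0.021,0],
    [-0.017,0.023,0],
    [-0.0145,0.025,0],
    [0,0,0.03],
    [0,0,0],
  ],
  rotation=[
    [0,0,0.0365],
    [0,0,0.0365],
    [0,0,0.0365],
    [0,0,0.0365],
    [0,0,0.0365],
    [0,0,0.0365],
    [0,0,0.0365],
    [0,0,0],
    [0,0,0],
  ],
)

```text
clock: 31.1
position: [0.5176, -0.2878, 0.0742]
tool_rot: [-3.141, 0.001, -0.13]
force: [-0.2, 0.2, -0.6]
grip_width: 0.0549
```

```bash
python3 plan.py .518,-.2886,.05,-1.7,1 .518,-.2886,.0175,-1.7,2;  python3 -c "
from h import *
s=grab_frame('scene')
a=cv2.resize(s[120:260,140:320],(540,420))
cv2.imwrite('pics/sc8.png',np.clip(a*1.4,0,255).astype(np.uint8))"
```

```text
t 31.1 p [ 0.5176 -0.2878  0.0742] rot [-3.141e+00  1.000e-03 -1.300e-01] q7 -0.67
[[0.0007, 0.0009, 0.0303], [0.0, -0.0, 0.0203], [0.0, -0.0, 0.0203]]
[[-0.0003, 0.0003, -0.0002], [-0.0, 0.0, 0.0], [-0.0, 0.0, 0.0]]
```

View pics/sc8.png

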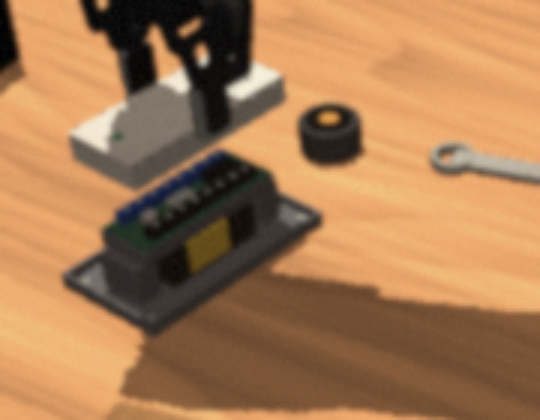

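Emit:
move_arm(
  jaw=[255,255,255,255,255],
  dp=[
    [0.0005,0.001,0.03],
    [0,0,0.02],
    [0,0,0.0155],
    [0,0,0.005],
    [0,0,0],
  ],
  rotation=[
    [0,0,0],
    [0,0,0],
    [0,0,0],
    [0,0,0],
    [0,0,0],
  ],
)

```text
clock: 31.78
position: [0.5183, -0.2892, 0.0183]
tool_rot: [3.141, -0.0, -0.13]
force: [0.6, 0.3, -0.5]
grip_width: 0.0547
```

Emit:
move_arm(
  jaw=[255,255,255,60,60,60,0,0,0],
  dp=[
    [0,0,0.0025],
    [0,0,0.002],
    [0,0,0],
    [0,0,0],
    [0,0,0],
    [0,0,0],
    [0,0,0],
    [0,0,-0.03],
    [0,0,-0.06],
  ],
  rotation=[
    [0,0,0],
    [0,0,0],
    [0,0,0],
    [0,0,0],
    [0,0,0],
    [0,0,0],
    [0,0,0],
    [0,0,0],
    [0,0,0],
  ],
)

```text
clock: 32.9
position: [0.5174, -0.2887, 0.0862]
tool_rot: [-3.141, 0.003, -0.13]
force: [1.7, -0.2, 0.8]
grip_width: 0.0853
```

Emit:
move_arm(
  jaw=[0,0,0,0,0,0,0],
  dp=[
    [0,0,-0.06],
    [0.015,-0.05,-0.02],
    [0.015,-0.05,0],
    [0.015,-0.05,0],
    [0.015,-0.05,0],
    [0,0,0],
    [0,0,0],
  ],
  rotation=[
    [0,0,0],
    [0,0,0],
    [0,0,0],
    [0,0,0],
    [0,0,0],
    [0,0,0],
    [0,0,0],
  ],
)

```text
clock: 33.78
position: [0.5862, -0.1372, 0.1506]
tool_rot: [3.141, 0.0, -0.13]
force: [-0.6, -0.4, 0.8]
grip_width: 0.0857
```

```bash
python3 - <<'E'
from h import *
cal=calibration("top"); t=grab_frame("top"); s=grab_frame("scene"); cv2.imwrite("pics/t6.png",t); cv2.imwrite("pics/s6.png",s)
hsv=cv2.cvtColor(t,cv2.COLOR_BGR2HSV); H,S,V=[hsv[...,i].astype(int) for i in range(3)]
m=cv2.morphologyEx(((S<60)&(V>150)).astype(np.uint8)*255,cv2.MORPH_CLOSE,np.ones((5,5)))
print("cover",rect(ray(cal,blob(m,(425,190,510,300)),.054)))
r=((((H<6)|(H>172))&(S>140))*255).astype(np.uint8); p=blob(r,(100,200,180,280)); print("dome@.032",rect(ray(cal,p,.032)))
m=(S<70).astype(np.uint8)*255; print("dish",rect(ray(cal,blob(m,(95,205,172,280)),.012)))
a=cv2.resize(s[130:270,140:300],(400,350)); b=cv2.resize(s[240:380,440:600],(400,350)); c=cv2.resize(t[180:300,425:505],(167,250)); d=cv2.resize(t[190:290,85:185],(250,250))
lo=np.zeros((250,800,3),np.uint8); lo[:,:167]=c; lo[:,400:650]=d
cv2.imwrite("pics/fin.png",np.clip(np.vstack([np.hstack([a,b]),lo])*1.4,0,255).astype(np.uint8))
E
```

```text
cover (array([ 0.5147, -0.2884]), array([139.5,  56.4]), np.float64(-0.126))
dome@.032 (array([0.5197, 0.3078]), array([59.2, 54.1]), np.float64(-1.569))
dish (array([0.5224, 0.3084]), array([102.7, 101.6]), np.float64(-1.557))
```

View pics/fin.png

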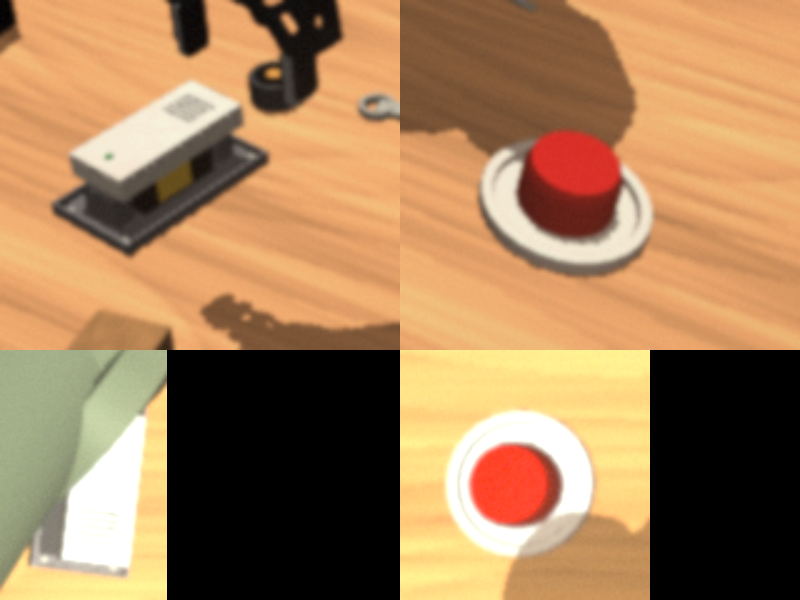

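Emit:
move_arm(
  jaw=[0,0,0,0,0],
  dp=[
    [0,-0.07,0],
    [0,-0.07,0],
    [0,-0.07,0],
    [0,0,0],
    [0,0,0],
  ],
  rotation=[
    [0,0,0],
    [0,0,0],
    [0,0,0],
    [0,0,0],
    [0,0,0],
  ],
)

```text
clock: 34.5
position: [0.6081, 0.0287, 0.1506]
tool_rot: [3.141, -0.0, -0.131]
force: [-0.1, -0.8, -0.5]
grip_width: 0.0853
```

```bash
python3 - <<'E'
from h import *
ct=calibration("top"); t=grab_frame("top"); cs=calibration("scene"); s=grab_frame("scene")
def hs(im): h=cv2.cvtColor(im,cv2.COLOR_BGR2HSV); return [h[...,i].astype(int) for i in range(3)]
H,S,V=hs(t); H2,S2,V2=hs(s)
m=cv2.morphologyEx(((S<60)&(V>140)).astype(np.uint8)*255,cv2.MORPH_CLOSE,np.ones((5,5)))
for z in (.050,.054,.058): print("cover top",z,rect(ray(ct,blob(m,(425,190,510,300)),z)))
m=cv2.morphologyEx(((S2<70)&(V2>135)).astype(np.uint8)*255,cv2.MORPH_CLOSE,np.ones((5,5)))
b=blob(m,(160,155,245,215))
for z in (.050,.054,.058): print("cover scene",z,rect(ray(cs,b,z)))
for lo in (110,140,150):
    r=((((H2<6)|(H2>172))&(S2>140)&(V2>lo))*255).astype(np.uint8); b=blob(r,(460,270,560,350))
    print("dome top scene V>",lo,rect(ray(cs,b,.042)))
r=(H<6)|(H>172); r=r&(S>140)
print("red V pct",np.percentile(V[205:280,100:180][r[205:280,100:180]],[5,25,50,75]))
for lo in(120,190,215):
    try: print("dome top top-cam",lo,rect(ray(ct,blob((r&(V>lo)).astype(np.uint8)*255,(100,200,180,280)),.042)))
    except ValueError: pass
print(ray(ct,blob((S<70).astype(np.uint8)*255,(95,205,172,280)),.012).mean(0))
E
```

```text
cover top 0.05 (array([ 0.5136, -0.2892]), array([137.3,  56.8]), np.float64(-0.125))
cover top 0.054 (array([ 0.5134, -0.2881]), array([136.8,  56.6]), np.float64(-0.125))
cover top 0.058 (array([ 0.5133, -0.287 ]), array([136.2,  56.4]), np.float64(-0.125))
cover scene 0.05 (array([ 0.5134, -0.2924]), array([126.4,  56.3]), np.float64(-0.129))
cover scene 0.054 (array([ 0.5176, -0.2882]), array([125.6,  56. ]), np.float64(-0.129))
cover scene 0.058 (array([ 0.5218, -0.2841]), array([124.8,  55.6]), np.float64(-0.129))
dome top scene V> 110 (array([0.5218, 0.3085]), array([53.7, 51.7]), np.float64(0.305))
dome top scene V> 140 (array([0.5214, 0.3094]), array([50. , 49.7]), np.float64(1.435))
dome top scene V> 150 (array([0.5215, 0.3095]), array([48.4, 47.6]), np.float64(1.011))
red V pct [144.95 188.   195.   196.  ]
dome top top-cam 120 (array([0.5259, 0.3167]), array([54.2, 31.9]), np.float64(-0.607))
dome top top-cam 190 (array([0.526 , 0.3181]), array([46.2, 26.7]), np.float64(-0.615))
[0.51539032 0.29199874]
```

Both views agree. The cover top at z=54 mm fits 125.6×56 mm, centred over the board. The dome top at z=42 mm fits 53 mm across, centred on the dish. Handing in.

```bash
python3 -c "
from workcell import bot,workorder
print(workorder.job_done(), bot.observe()['clock'])"
```

```text
the job is handed in; nothing more can be done
the job is handed in; nothing more can be done
```

Both alarm units are built and the job was handed in at about 34.6 s on the robot's clock. It reports no verdict, so what follows rests on my own last checks.

| Part | Last check |
|---|---|
| Battery | In the scene view it lies flat between the supports. I released it within 1 mm of the tray's centre. |
| Board | About 2 mm from the tray's centre, yaw within 0.01 rad. It looked level on both supports. |
| Cover | Its outline in the scene view fits 125.6×56 mm at the seated height of 54 mm. It is within 1 mm of the board's centre, with the same yaw. |
| Sounder (leftmost of the three) | About 1 mm from the dish's centre, measured before the dome went on. |
| Dome | Its top at z = 42 mm fits about 53 mm across, within 1 mm of the dish's centre, flat in the scene view. |

**What failed or disagreed:**
- **First grasp:** the first try at the sounder closed on nothing above it. Touching its top showed the fingertips about 24.5 mm higher than the reported TCP height. I used that offset for every grasp after that.
- **Cover, top view:** it read about 137 mm long because the mask apparently ran into the tray rim. The scene view gave 125.6 mm.
- **Dome, top view:** the last reading was spoiled, most likely by the arm standing in front of the dish, so I relied on the scene view. An earlier top-view reading was 3 mm off the dish's centre, still within the limit.

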